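# Take the twist lid off the wide burnishing drum

### The arm

A 6-joint arm with a two-finger parallel gripper is mounted at the origin on the work surface. World frame = base frame: x ahead of the robot, y to its left, z up, the work surface at z = 0. Lengths are in m, angles in rad, forces in N, time in s.
With the tool pointing down it reaches from about 0.25 to 0.725 m from the base axis. Payload 4 kg.
Tool frame: the origin (TCP) lies midway between the tips of the shut fingers; the grasp point (between the pads) lies 19 mm behind it; z points along the fingers, y is the line along which they close (so a half turn about z gives the same grasp; the last joint's range is limited). The gripper opens to 85 mm and grips with 20 to 120 N. Pads are 22 mm wide; open, the fingers measure 114 mm over their backs; the gripper's body (76 mm by 85 mm) begins 54 mm behind the grasp point. The pads swing forward as they close: fully open they stand 13 mm farther back than shut.
Start: joints at [-1.14, 0.241, 0.005, 1.335, 0, 1.571], TCP at [0.209, -0.454, 0.231] pointing down, gripper open.
Joint ranges: [-2.72, 2.72], [-1.05, 1.87], [-1.09, 1.28], [-1.99, 2.15], [-1.42, 1.44], [-3.14, 3.14]. Speed limits (rad/s): [2.79, 2.79, 3.14, 3.14, 3.14, 3.14].

### API

Orientations are given as a unit quaternion [x, y, z, w].
In Python, from workcell import bot gives the robot as it stands.
- The arm moves only by the tool move_arm, never from a script. Its argument "motion" is a list of rows, each an object of numbers: "x", "y", "z": the shift along the tool's x, y, z in cm; "yaw": the turn about the tool's z in degrees. A call has 1 to 20 rows; each row is the pose to reach, as a shift and turn from the pose commanded when the call began, along the tool's axes at that moment; what a row does not reach only later rows make up. A row lasts 1/8 s, in which the tool goes at most 62.5 mm and 10.7 degrees, less where a joint would pass 70% of its speed; a pose out of reach is approached as far as the arm can. A call with a gripper value outside its range is refused whole. "gripper" is the opening, from -1 (shut) to 1 (fully open), set as the call begins (left out, the last holds). The fingers move at their own pace and stop on an object; the grip force is fixed at half the most. Time passes only in rows, so rows that repeat a pose let the fingers close. It gives the time, the measured TCP pose, the force, the opening and the grip force at its end, in the units of the state.
- bot.get_obs(): the state, without advancing time (a new reading comes with each control period).
- bot.camera(name): name is "scene" or "top"; returns the picture (480x640x3 uint8, blue, green, red); there is no depth.
- bot.camera_model(name): a dict with "K" (3x3 intrinsics, pixels), "world_from_camera" (4x4, takes a point from camera to world coordinates). Camera axes: x right, y down, z forward; pixel columns grow to the right and rows downward; lengths in m; the calibration is good to about 2 mm. A picture is of the moment at which its call begins. camera_model takes no time and is no camera call.
- bot.job_done(): hands the job in; it is judged then, once.
Trained networks look in the newest picture that a camera, given by its name, has taken for a name from the list of things; names that differ only in an ending like _2 or _b are one class to them, and where a whole thing is asked for, a point or a joint stands for the part that bears it (a point fixed in the world has none). Each returns a list of dicts, best first, with "score" (0 to 1); they miss things now and then, are a little off and sometimes report something else, mostly with a low value. They report only what shows in the picture. A call takes as long as a camera call. They do not tell look-alikes from the thing itself.
- bot.cut_out(camera, name): "mask" (480x640 bool, what is visible of it) and "centre" ([row, column] in pixels, amid what is visible of it).
The state is a dict: "clock": time; "joint_pos": joint angles; "joint_vel": joint speeds; "tau": joint torques, N m; "eef_pos": TCP position; "tool_rot": TCP orientation; "ft_force": force on the tool from outside, world axes, zero at the start; "ft_torque": the same for the moment, N m; "grip_width": finger opening in m; "grasp_force": force on a finger pad.
Only numpy, scipy, OpenCV 4.12 (cv2) and the standard library are available. Lean on these libraries where they do the work, as an engineer would, in place of code of your own. Each camera call takes 0.05 s, during which the arm holds its last target. There are 200 camera calls.

### The job

Open the wider of the two burnishing drums: turn its bayonet lid by the bar handle until the handle points at the two notches in the drum's lip, lift the lid free without forcing it, and set it down, not dropped, handle up and wholly on the wooden board. Leave the narrow drum shut.

Things in the scene. Friction and masses are not known exactly. Their poses are not given: they have to be found in the camera images.
- wide_drum_lid: Loose aluminium disc, 88 mm across, 14 thick, 0.2-0.4 kg; origin: underside centre, z up. Black bar handle centred on top along its x: 66 long, 14 wide (y), top 54 mm above origin, so 40 mm above the disc. Two lugs on the rim at +x and -x, under the handle's ends: 16 wide, 5 thick, reaching 53 mm from the centre. Turns easily either way, no end stops; starts 40 to 71 degrees anticlockwise of the notches.
- wide_drum: Grey drum bolted upright to the bench, 120 mm across, 93 high (foot flange 144 across); origin: centre of underside. The lid lies centred on a shoulder 80 mm up, within a brass lip (92 mm mouth, 2 mm play) that holds its lugs down (3 mm play). Notches in the lip at the drum's +x and -x let the lugs straight up, with 12 degrees of room either way; either lug fits either notch.
- board: Flat light wooden board fixed to the bench, 180 x 180 mm, 20 mm thick, bare. Origin: centre of its underside, z up, x and y along its edges.
- narrow_drum_lid: Lid of the narrow drum, which stays shut: same pattern but smaller, disc 60 mm across, handle 44 mm long, its top 54 mm above the origin (centre of the lid's underside). That drum is 92 mm across and 113 mm high.
Not all that is in view belongs to the job. What is shaped like the wide_drum_lid but green is not meant.

How it is judged:
On the way, in this order (a step that is already met when the one before it is completed fails the run):
1. the lid of the wide drum is lifted free, at least 20 mm above the shoulder it rested on (z of wide_drum_lid in the frame of wide_drum above 0.1 m), for 0.1 s.
2. the lid is lowered to within 15 mm of the board while still held in the gripper (z of wide_drum_lid in the frame of board below 0.035 m and x of wide_drum_lid in the frame of board between -0.05 and 0.05 m and y of wide_drum_lid in the frame of board between -0.05 and 0.05 m and contact force between wide_drum_lid and the fingers above 0.5 N), for 0.1 s.
At the end, for the whole second after the job is handed in: The wide drum's lid lies at rest flat on the board, handle up (within 6 degrees), wholly on it (its centre within 46 mm of the board's centre along each edge direction), and the narrow drum's lid is still in its place (within 12 mm) (z of wide_drum_lid in the frame of board between 0.015 and 0.025 m and x of wide_drum_lid in the frame of board between -0.046 and 0.046 m and y of wide_drum_lid in the frame of board between -0.046 and 0.046 m and angle between wide_drum_lid's own z axis and vertical below 0.1 rad and linear speed of wide_drum_lid below 0.02 m/s and distance of narrow_drum_lid from where it was at the start of the episode below 0.012 m); the robot touches nothing.
It fails at once if the narrow drum's lid is pulled out of its seat (distance of narrow_drum_lid from where it was at the start of the episode above 0.012 m).
It fails at once if the lid is forced: more than 80 N between the wide drum and its lid (contact force between wide_drum_lid and wide_drum above 80 N).
It also fails if it takes over 48 s, if anything falls off the work surface, if the arm or the gripper's body presses on something with over 40 N, if the wrist force passes 120 N, or if a joint passes its speed limit or range.

## Working session

There is one attempt and no reset: what is moved stays moved. The work goes in short steps, Python scripts to look and compute and a tool call to move; the robot and the scene stay as the last step left them, time stands still between calls to the robot, and variables do not carry over. Pictures are saved under pics/ and viewed, at most 10 in all, crops included, and the job is handed in when it is done.

Besides the shell and the picture viewer there is one more tool, called as name(argument=value, ...) on one line, values as JSON. move_arm: Moves the arm, as the interface text tells. Its arguments: {"type":"object","properties":{"motion":{"type":"array"},"gripper":{"type":"number"}},"required":["motion"]}

```bash
mkdir -p pics
cat > h.py <<'E'
import numpy as np, cv2
from workcell import bot
def ray(cam,rc):
    m=bot.camera_model(cam);K=np.array(m["K"]);T=np.array(m["world_from_camera"])
    d=T[:3,:3]@np.linalg.inv(K)@np.array([rc[1],rc[0],1.]);return T[:3,3],d
def at_z(cam,rc,z):
    o,d=ray(cam,rc);return o+d*(z-o[2])/d[2]
def proj(cam,p):
    m=bot.camera_model(cam);K=np.array(m["K"]);T=np.linalg.inv(np.array(m["world_from_camera"]))
    q=K@(T[:3,:3]@np.array(p)+T[:3,3]);return q[1]/q[2],q[0]/q[2]
E
python3 - <<'E'
from h import *
for c in("top","scene"):
    im=bot.camera(c);cv2.imwrite(f"pics/{c}0.png",im)
    print(c,np.round(np.array(bot.camera_model(c)["world_from_camera"])[:3],3).tolist())
    for n,z in(("wide_drum",.09),("wide_drum_lid",.094),("board",.02),("narrow_drum_lid",.114)):
        for r in bot.cut_out(c,n)[:3]:
            print(c,n,round(r["score"],2),np.round(r["centre"]),r["mask"].sum(),np.round(at_z(c,r["centre"],z),3))
print(bot.get_obs()["clock"],bot.get_obs()["tool_rot"])
E
```

```text
top [[-0.073, -0.977, 0.202, 0.271], [-0.997, 0.072, -0.01, -0.092], [-0.004, -0.203, -0.979, 1.043]]
top wide_drum 0.81 [258. 401.] 2170 [ 0.426 -0.264  0.09 ]
top wide_drum 0.38 [228. 256.] 6722 [0.511 0.025 0.09 ]
top wide_drum_lid 0.9 [241. 416.] 1525 [ 0.458 -0.297  0.094]
top wide_drum_lid 0.9 [165. 420.] 1207 [ 0.621 -0.323  0.094]
top wide_drum_lid 0.82 [336. 438.] 1462 [ 0.268 -0.318  0.094]
top board 0.81 [226. 256.] 6569 [0.532 0.035 0.02 ]
top narrow_drum_lid 0.93 [237. 116.] 748 [0.508 0.301 0.114]
scene [[0.611, 0.519, -0.597, 1.05], [0.791, -0.401, 0.462, -0.563], [0.0, -0.755, -0.656, 0.708]]
scene wide_drum 0.63 [291. 230.] 4054 [ 0.527 -0.326  0.09 ]
scene wide_drum_lid 0.89 [245. 163.] 1510 [ 0.363 -0.366  0.094]
scene wide_drum_lid 0.78 [358. 114.] 2465 [ 0.539 -0.525  0.094]
scene wide_drum_lid 0.76 [380. 264.] 2631 [ 0.699 -0.375  0.094]
scene board 0.82 [238. 390.] 6008 [0.54 0.03 0.02]
scene narrow_drum_lid 0.6 [145. 477.] 556 [0.506 0.317 0.114]
0.5 [ 9.76894894e-01  2.13720293e-01  3.97118100e-07 -4.81427384e-05]
```

View pics/top0.png

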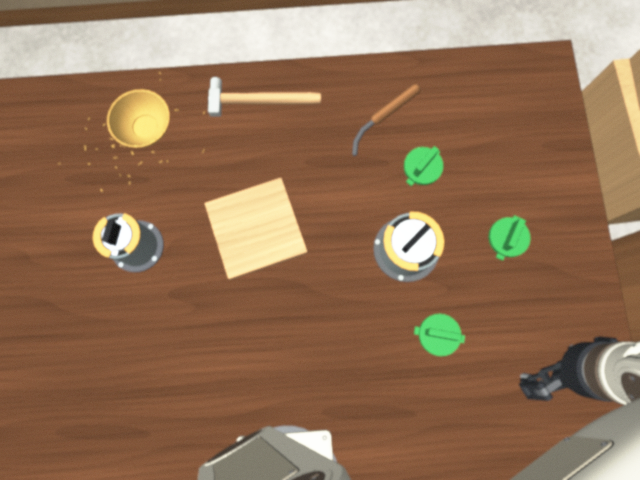

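View pics/scene0.png

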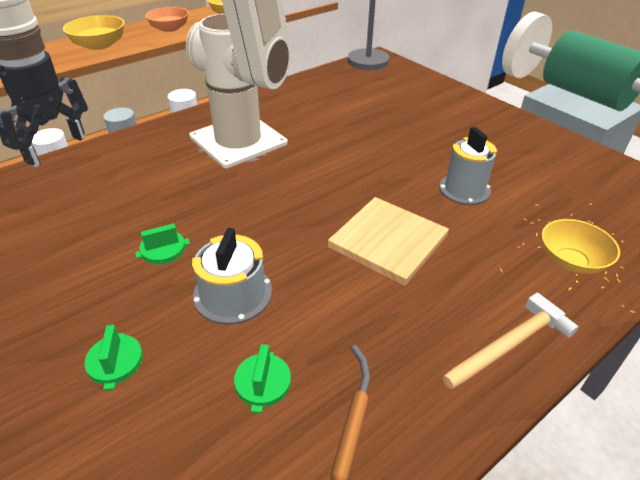

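The top view shows the wide drum at about (414,241), its brass ring broken by two dark notches at about (388,236) and (437,264), with the black handle running up-right. The three green lids are decoys, the board is at (256,228) and the narrow drum at (116,237).

```bash
cat >> h.py <<'E'
def rect(cam,im,c,z,S=500,mm=0.3):
    # bird's eye: col = +x, row = -y
    h=S*mm/2000; P=[(-h,h),(h,h),(h,-h),(-h,-h)]
    src=np.float32([proj(cam,(c[0]+a,c[1]+b,z))[::-1] for a,b in P])
    H=cv2.getPerspectiveTransform(src,np.float32([(0,0),(S,0),(S,S),(0,S)]))
    return cv2.warpPerspective(im,H,(S,S),flags=cv2.INTER_CUBIC)
def toxy(p,c,S=500,mm=0.3): return np.array([c[0]+(p[0]-S/2)*mm/1000,c[1]-(p[1]-S/2)*mm/1000])
def handle(cam,im,c,z):
    r=rect(cam,im,c,z);m=(r.max(2)<60).astype(np.uint8)
    return r,m
E
python3 - <<'E'
from h import *
out=[]
for cam in("top","scene"):
    im=cv2.imread(f"pics/{cam}0.png");c=np.array([.458,-.297])
    r=rect(cam,im,c,.093);hsv=cv2.cvtColor(r,cv2.COLOR_BGR2HSV)
    y=((hsv[...,0]>15)&(hsv[...,0]<32)&(hsv[...,1]>120)&(hsv[...,2]>130)).astype(np.uint8)
    pts=np.argwhere(y)[:,::-1].astype(np.float32)
    (cx,cy),rad=cv2.minEnclosingCircle(cv2.convexHull(pts[(abs(pts-250)<230).all(1)]))
    w=toxy((cx,cy),c);print(cam,w,rad*.3)
    a=np.degrees(np.arctan2(-(pts[:,1]-cy),pts[:,0]-cx));hh,_=np.histogram(a,72,(-180,180))
    print([(int(-180+5*i),int(v)) for i,v in enumerate(hh) if v<hh.max()*.5])
    r2=rect(cam,im,w,.134);out+=[r,r2]
    g=(r2.max(2)<70).astype(np.uint8);n,l,st,ce=cv2.connectedComponentsWithStats(g)
    for i in range(1,n):
        if st[i,4]>1500:
            q=cv2.minAreaRect(np.argwhere(l==i)[:,::-1].astype(np.float32));b=cv2.boxPoints(q)
            print("dark",toxy(q[0],w),np.array(q[1])*.3,[np.round(np.degrees(np.arctan2(-(b[k+1]-b[k])[1],(b[k+1]-b[k])[0])),1) for k in(0,1)])
v=np.vstack([np.hstack(out[:2]),np.hstack(out[2:])]);cv2.imwrite("pics/rect.png",cv2.resize(v,(600,600)))
# board
im=cv2.imread("pics/top0.png");cam="top"
bot.camera(cam);M=bot.cut_out(cam,"board")[0]["mask"].astype(np.uint8)
q=cv2.minAreaRect(np.array([at_z(cam,p,.02)[:2] for p in np.argwhere(M)],np.float32));print("board",q)
E
```

```text
top [ 0.46158293 -0.29316474] 62.324240112304686
[(-180, 104), (-175, 0), (-170, 0), (-165, 0), (-160, 0), (-155, 0), (-150, 0), (-145, 0), (-140, 0), (-135, 77), (-70, 292), (5, 13), (10, 0), (15, 0), (20, 0), (25, 0), (30, 0), (35, 0), (40, 0), (45, 0), (50, 141), (55, 65), (60, 0), (65, 0), (70, 7), (75, 54), (80, 37), (85, 72), (90, 14), (95, 44), (100, 105), (105, 49), (110, 137), (115, 45), (120, 115), (125, 149), (130, 151), (135, 130), (140, 119), (145, 197), (150, 199), (155, 152), (160, 180), (165, 190), (170, 202), (175, 178)]
dark [ 0.45715637 -0.28816613] [68.06408386  7.24987049] [np.float32(41.6), np.float32(-48.4)]
scene [ 0.4514  -0.30165] 74.51924285888671
[(-180, 0), (-175, 0), (-170, 0), (-165, 14), (-160, 0), (-155, 5), (-150, 17), (-145, 23), (-140, 11), (-135, 91), (10, 349), (15, 0), (20, 0), (25, 0), (30, 0), (35, 0), (40, 0), (45, 139), (120, 459), (125, 0), (130, 0), (135, 0), (140, 101), (170, 61), (175, 0)]
dark [ 0.4772096  -0.29826615] [98.75853882 27.13000031] [np.float32(42.6), np.float32(-47.4)]Traceback (most recent call last):
  File "<stdin>", line 22, in <module>
  File "h.py", line 7, in at_z
    o,d=ray(cam,rc);return o+d*(z-o[2])/d[2]
        ~~~^^^^^^^^
  File "h.py", line 4, in ray
    m=bot.camera_model(cam);K=np.array(m["K"]);T=np.array(m["world_from_camera"])
ValueError: time passes only in moves, steps and waits
```

View pics/rect.png

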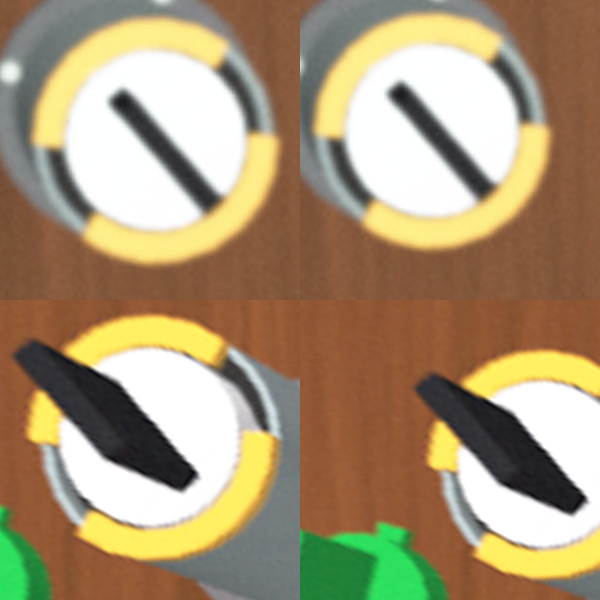

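The rectified views agree on the drum centre, about (0.460, -0.292). But the handle comes out at about -48° and the gaps at about 28°, which doesn't fit "40 to 71° anticlockwise". I'll check the raw crops.

Run:
```python
from h import *
t=cv2.imread("pics/top0.png")[195:295,360:460];s=cv2.imread("pics/scene0.png")[220:320,185:285]
cv2.imwrite("pics/crop.png",np.hstack([cv2.resize(i,(400,400),interpolation=cv2.INTER_CUBIC) for i in(t,s)]))
for a in(0,28,-48,90):
    p=[.46+.053*np.cos(np.radians(a)),-.2915+.053*np.sin(np.radians(a)),.093]
    q=proj("top",p);k=proj("scene",p);print(a,"crop px (x,y) top",round((q[1]-360)*4),round((q[0]-195)*4)," scene",400+round((k[1]-185)*4),round((k[0]-220)*4))
bot.camera("top");M=bot.cut_out("top","board")[0]["mask"]
q=cv2.minAreaRect(np.array([at_z("top",p,.02)[:2] for p in np.argwhere(M)],np.float32)) if False else None
np.save("M.npy",M)
m=bot.camera_model("top");print(m["K"])
c=np.argwhere(M).astype(np.float32)
qb=cv2.boxPoints(cv2.minAreaRect(c))
w=np.array([at_z("top",p,.02)[:2] for p in qb]);print("board",w.mean(0),w.tolist())
```

```text
0 crop px (x,y) top 201 82  scene 634 223
28 crop px (x,y) top 154 97  scene 676 188
-48 crop px (x,y) top 281 109  scene 530 240
90 crop px (x,y) top 108 190  scene 673 102
[[479.52775163   0.         319.3402382 ]
 [  0.         479.52775163 244.03747662]
 [  0.           0.           1.        ]]
board [0.52876999 0.03647078] [[0.6422728591825952, -0.027325387031186657], [0.5910316332683642, 0.15070092124972995], [0.4170764349618276, 0.09763047082012467], [0.46469902933378265, -0.07512288704074785]]
```

View pics/crop.png

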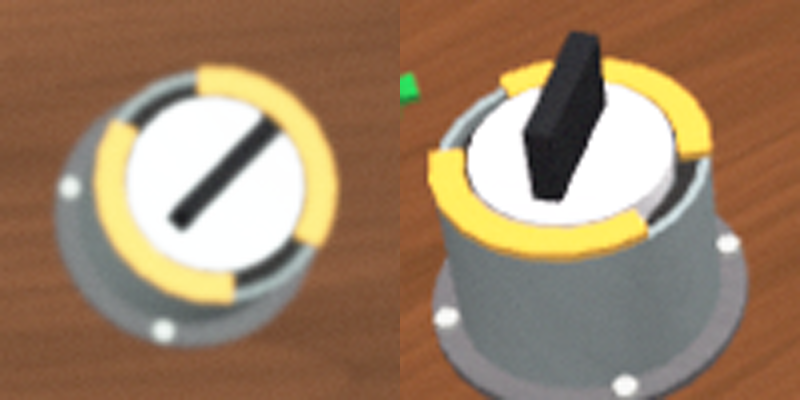

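The crop confirms the geometry. The notches are at about (155,97) and (272,265) in the top crop, a world bearing of about 28°. The handle runs from (178,220) to (270,125), bearing about -48°. I'll trust the images over the stated start range and move above the handle with the fingers across it.

move_arm(motion=[{"x":6,"y":-1,"z":0,"yaw":-10},{"x":12,"y":-2,"z":0,"yaw":-20},{"x":18,"y":-3,"z":0,"yaw":-30},{"x":24,"y":-4,"z":0,"yaw":-40},{"x":29.6,"y":-4.4,"z":0,"yaw":-50},{"x":29.6,"y":-4.4,"z":2,"yaw":-60},{"x":29.6,"y":-4.4,"z":4,"yaw":-70},{"x":29.6,"y":-4.4,"z":5,"yaw":-80},{"x":29.6,"y":-4.4,"z":5,"yaw":-90},{"x":29.6,"y":-4.4,"z":5,"yaw":-100},{"x":29.6,"y":-4.4,"z":5,"yaw":-107.3},{"x":29.6,"y":-4.4,"z":5,"yaw":-107.3},{"x":29.6,"y":-4.4,"z":5,"yaw":-107.3}], gripper=1)

```text
clock: 2.33
eef_pos: [0.4594, -0.2908, 0.1813]
tool_rot: [0.408, 0.913, -0.0, 0.0]
ft_force: [0.3, -0.3, -0.0]
grip_width: 0.0855
grasp_force: 0.0
```

Run:
```python
from h import *
from scipy.spatial.transform import Rotation as R
for c in("top","scene"): cv2.imwrite(f"pics/{c}1.png",bot.camera(c))
t=cv2.imread("pics/top1.png")[170:320,335:485];s=cv2.imread("pics/scene1.png")[130:330,130:330]
cv2.imwrite("pics/v1.png",np.hstack([cv2.resize(i,(400,400),interpolation=cv2.INTER_CUBIC) for i in(t,s)]))
o=bot.get_obs();print(o["clock"],o["eef_pos"],o["joint_pos"],R.from_quat(o["tool_rot"]).as_matrix().round(3).tolist())
```

```text
2.425 [ 0.45939864 -0.29073498  0.18133943] [-5.64249500e-01  3.52271209e-01  2.70797393e-02  1.24555269e+00
  3.23841384e-05  2.74940293e-01] [[-0.668, 0.744, 0.0], [0.744, 0.668, -0.0], [-0.0, 0.0, -1.0]]
```

View pics/v1.png

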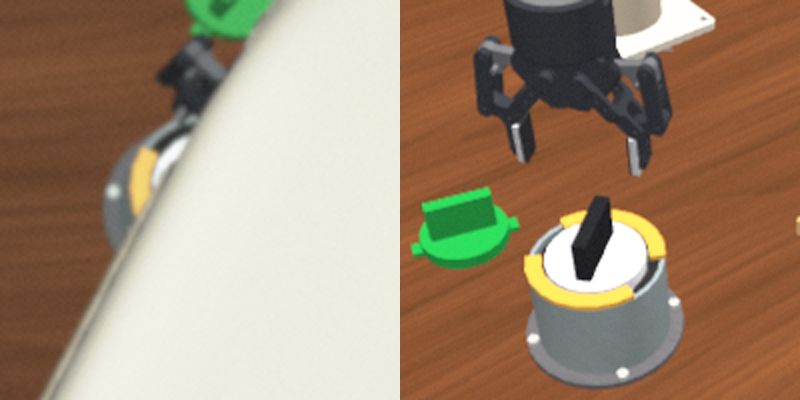

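The scene view shows the open fingers straddling the handle, square to it. Descending, then gripping.

move_arm(motion=[{"z":3},{"z":5},{"z":6.5},{"z":7.8},{"z":7.8},{"z":7.8}])

```text
invalid input at $.motion[0]: expected keys x, y, z, yaw
```

move_arm(motion=[{"z":0},{"z":0},{"z":0},{"z":0},{"z":0},{"z":0},{"z":0},{"z":0}], gripper=-1)

```text
invalid input at $.motion[0]: expected keys x, y, z, yaw
```

move_arm(motion=[{"x":0,"y":0,"z":3,"yaw":0},{"x":0,"y":0,"z":5,"yaw":0},{"x":0,"y":0,"z":6.5,"yaw":0},{"x":0,"y":0,"z":7.8,"yaw":0},{"x":0,"y":0,"z":7.8,"yaw":0},{"x":0,"y":0,"z":7.8,"yaw":0}])

```text
clock: 3.18
eef_pos: [0.4598, -0.291, 0.1039]
tool_rot: [0.407, 0.913, -0.0, 0.001]
ft_force: [-0.0, 0.1, -0.0]
grip_width: 0.0853
grasp_force: 0.0
```

move_arm(motion=[{"x":0,"y":0,"z":0,"yaw":0},{"x":0,"y":0,"z":0,"yaw":0},{"x":0,"y":0,"z":0,"yaw":0},{"x":0,"y":0,"z":0,"yaw":0},{"x":0,"y":0,"z":0,"yaw":0},{"x":0,"y":0,"z":0,"yaw":0},{"x":0,"y":0,"z":0,"yaw":0}], gripper=-1)

```text
clock: 4.05
eef_pos: [0.4595, -0.2909, 0.1036]
tool_rot: [0.407, 0.913, -0.0, 0.0]
ft_force: [-0.8, 0.4, 2.2]
grip_width: 0.013
grasp_force: 59.3
```

Gripped, width 13 mm, with little side force. Now a first partial turn anticlockwise (negative yaw), checking the force.

move_arm(motion=[{"x":0,"y":0,"z":0,"yaw":-6},{"x":0,"y":0,"z":0,"yaw":-12},{"x":0,"y":0,"z":0,"yaw":-18},{"x":0,"y":0,"z":0,"yaw":-24},{"x":0,"y":0,"z":0,"yaw":-30},{"x":0,"y":0,"z":0,"yaw":-30}])

```text
clock: 4.8
eef_pos: [0.4596, -0.2909, 0.1036]
tool_rot: [0.157, 0.988, -0.0, 0.0]
ft_force: [-0.7, -0.0, 3.6]
grip_width: 0.0132
grasp_force: 59.3
```

move_arm(motion=[{"x":0,"y":0,"z":0,"yaw":-6},{"x":0,"y":0,"z":0,"yaw":-12},{"x":0,"y":0,"z":0,"yaw":-18},{"x":0,"y":0,"z":0,"yaw":-24},{"x":0,"y":0,"z":0,"yaw":-30},{"x":0,"y":0,"z":0,"yaw":-36},{"x":0,"y":0,"z":0,"yaw":-42},{"x":0,"y":0,"z":0,"yaw":-46},{"x":0,"y":0,"z":0,"yaw":-46},{"x":0,"y":0,"z":0,"yaw":-46}])

```text
clock: 6.05
eef_pos: [0.4595, -0.2919, 0.1036]
tool_rot: [-0.241, 0.971, -0.001, -0.0]
ft_force: [-0.8, -5.9, 2.4]
grip_width: 0.0131
grasp_force: 59.3
```

Run:
```python
from h import *
from scipy.spatial.transform import Rotation as R
for c in("top","scene"): cv2.imwrite(f"pics/{c}2.png",bot.camera(c))
t=cv2.imread("pics/top2.png")[195:295,360:460];s=cv2.imread("pics/scene2.png")[210:310,185:285]
cv2.imwrite("pics/v2.png",np.hstack([cv2.resize(i,(400,400),interpolation=cv2.INTER_CUBIC) for i in(t,s)]))
m=R.from_quat(bot.get_obs()["tool_rot"]).as_matrix();print("tool x bearing",np.degrees(np.arctan2(m[1,0],m[0,0])))
```

```text
tool x bearing -152.15987861832647
```

View pics/v2.png

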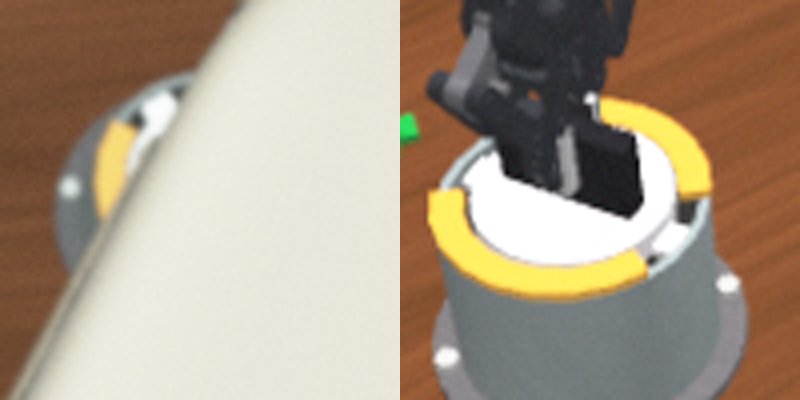

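Both lugs now show inside the notches: the top-crop lug is at (160,105), midway between the brass ends, and the scene-crop lug is at (670,240). Lifting gently, watching the force.

move_arm(motion=[{"x":0,"y":0,"z":-0.2,"yaw":0},{"x":0,"y":0,"z":-0.4,"yaw":0},{"x":0,"y":0,"z":-0.6,"yaw":0},{"x":0,"y":0,"z":-0.6,"yaw":0}])

```text
clock: 6.65
eef_pos: [0.4589, -0.2904, 0.109]
tool_rot: [-0.242, 0.97, 0.0, -0.001]
ft_force: [-2.0, -2.7, -4.4]
grip_width: 0.0135
grasp_force: 58.5
```

The lid came free, with only its weight on the wrist. Raising it, then carrying it over the board.

move_arm(motion=[{"x":0,"y":0,"z":-1.5,"yaw":0},{"x":0,"y":0,"z":-3,"yaw":0},{"x":0,"y":0,"z":-4.5,"yaw":0},{"x":0,"y":0,"z":-6,"yaw":0},{"x":0,"y":0,"z":-6,"yaw":0},{"x":-2,"y":2.3,"z":-6,"yaw":0},{"x":-4.5,"y":5.3,"z":-6,"yaw":0},{"x":-7,"y":8.3,"z":-6,"yaw":0},{"x":-9.5,"y":11.3,"z":-6,"yaw":0},{"x":-12,"y":14.3,"z":-6,"yaw":0},{"x":-14.5,"y":17.3,"z":-6,"yaw":0},{"x":-17,"y":20.3,"z":-6,"yaw":0},{"x":-19.5,"y":23.3,"z":-6,"yaw":0},{"x":-21,"y":25,"z":-6,"yaw":0},{"x":-21.5,"y":25.5,"z":-6,"yaw":0},{"x":-21.5,"y":25.5,"z":-6,"yaw":0},{"x":-21.5,"y":25.5,"z":-6,"yaw":0}])

```text
clock: 8.78
eef_pos: [0.5293, 0.0343, 0.1691]
tool_rot: [-0.241, 0.97, -0.0, -0.0]
ft_force: [-0.4, -0.3, -2.2]
grip_width: 0.0132
grasp_force: 59.5
```

Run:
```python
from h import *
for c in("top","scene"): cv2.imwrite(f"pics/{c}3.png",bot.camera(c))
t=cv2.imread("pics/top3.png")[130:330,150:350];s=cv2.imread("pics/scene3.png")[130:330,290:490]
cv2.imwrite("pics/v3.png",np.hstack([cv2.resize(i,(400,400)) for i in(t,s)]))
```

```text
(no output)
```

View pics/v3.png

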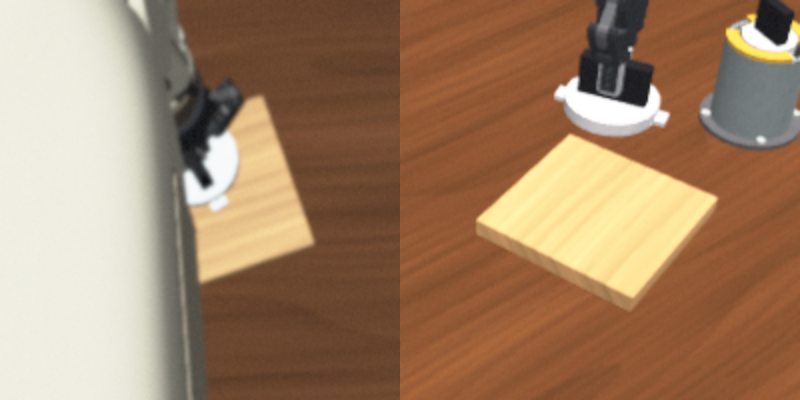

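The lid is held level over the board; the parallax fits its height of about 0.15 m. Lowering to just above the board.

move_arm(motion=[{"x":0,"y":0,"z":2,"yaw":0},{"x":0,"y":0,"z":5,"yaw":0},{"x":0,"y":0,"z":8,"yaw":0},{"x":0,"y":0,"z":10,"yaw":0},{"x":0,"y":0,"z":11,"yaw":0},{"x":0,"y":0,"z":11.7,"yaw":0},{"x":0,"y":0,"z":12,"yaw":0},{"x":0,"y":0,"z":12,"yaw":0},{"x":0,"y":0,"z":12,"yaw":0}])

```text
clock: 10.0
eef_pos: [0.5301, 0.0354, 0.0499]
tool_rot: [-0.242, 0.97, -0.0, 0.001]
ft_force: [0.7, -0.2, -2.6]
grip_width: 0.0129
grasp_force: 59.5
```

move_arm(motion=[{"x":0,"y":0,"z":0.2,"yaw":0},{"x":0,"y":0,"z":0.4,"yaw":0},{"x":0,"y":0,"z":0.5,"yaw":0},{"x":0,"y":0,"z":0.5,"yaw":0},{"x":0,"y":0,"z":0.5,"yaw":0}])

```text
clock: 10.62
eef_pos: [0.5296, 0.0354, 0.0443]
tool_rot: [-0.242, 0.97, -0.0, -0.0]
ft_force: [0.0, -0.1, -2.0]
grip_width: 0.0134
grasp_force: 59.5
```

move_arm(motion=[{"x":0,"y":0,"z":0.1,"yaw":0},{"x":0,"y":0,"z":0.1,"yaw":0},{"x":0,"y":0,"z":0.15,"yaw":0},{"x":0,"y":0,"z":0.15,"yaw":0},{"x":0,"y":0,"z":0.15,"yaw":0}])

```text
clock: 11.25
eef_pos: [0.5298, 0.0354, 0.0436]
tool_rot: [-0.242, 0.97, -0.0, 0.0]
ft_force: [-1.2, 0.4, 5.9]
grip_width: 0.0131
grasp_force: 60.6
```

It touches the board (about +8 N). Releasing and withdrawing.

move_arm(motion=[{"x":0,"y":0,"z":0,"yaw":0},{"x":0,"y":0,"z":0,"yaw":0},{"x":0,"y":0,"z":0,"yaw":0},{"x":0,"y":0,"z":0,"yaw":0},{"x":0,"y":0,"z":0,"yaw":0},{"x":0,"y":0,"z":0,"yaw":0},{"x":0,"y":0,"z":-2,"yaw":0},{"x":0,"y":0,"z":-5,"yaw":0},{"x":0,"y":0,"z":-9,"yaw":0},{"x":0,"y":0,"z":-13,"yaw":0},{"x":3,"y":-4,"z":-15,"yaw":0},{"x":6,"y":-8,"z":-15,"yaw":0},{"x":9,"y":-12,"z":-15,"yaw":0},{"x":12,"y":-16,"z":-15,"yaw":0},{"x":15,"y":-20,"z":-15,"yaw":0},{"x":15,"y":-20,"z":-15,"yaw":0}], gripper=1)

```text
clock: 13.25
eef_pos: [0.4902, -0.2148, 0.1927]
tool_rot: [-0.239, 0.971, -0.0, -0.0]
ft_force: [0.5, 0.1, -0.7]
grip_width: 0.0855
grasp_force: 0.0
```

Run:
```python
from h import *
for c in("top","scene"): cv2.imwrite(f"pics/{c}4.png",bot.camera(c))
t=cv2.imread("pics/top4.png")[130:330,150:350];s=cv2.imread("pics/scene4.png")[130:330,290:490]
cv2.imwrite("pics/v4.png",np.hstack([cv2.resize(i,(400,400)) for i in(t,s)]))
```

```text
(no output)
```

View pics/v4.png

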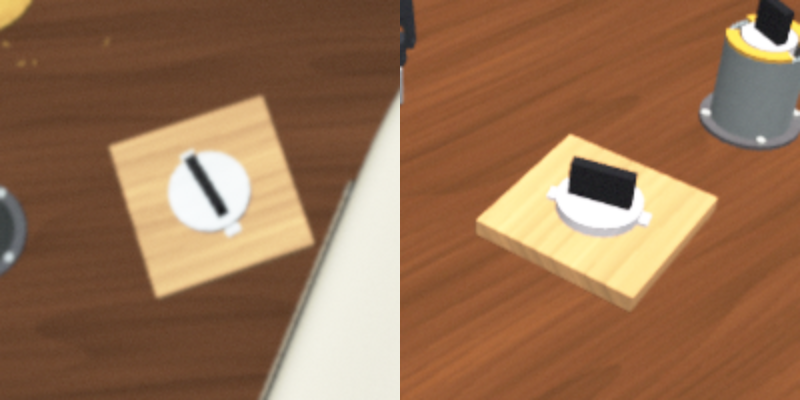

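The lid lies flat with the handle up in the middle of the board (top crop about (210,192)). The narrow drum is shut and the arm is clear, so I'm handing in.

```bash
python3 -c "
from workcell import bot
print(bot.job_done())"
```

```text
the job is handed in; nothing more can be done
None
```

I turned the wide drum's lid to its notches, lifted it free without forcing it, and set it down handle up near the middle of the board; the narrow drum stayed shut, and I handed the job in shortly after 13 s on the robot's clock (no verdict was returned).

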